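# Fill the breakfast table caddy

### The job

Fill the wooden table caddy for the breakfast guests: stand the red jam with the gold lid in the middle of the red mat, the tall wooden pepper mill on the yellow mat, the grey-capped shaker on the white mat and the slim spice jar with the black cap on the black mat, each centred and upright. The red jam and the honey with black lids do not belong in it: leave them standing where they are, and tip nothing over.

Things in the scene. Friction and masses are not known exactly. Their poses are not given: they have to be found in the camera images.
- jam_gold_lid: Round glass jar of red jam with a GOLD lid, 58 mm across, 70 mm tall, straight sided (lid 55 mm across, top 11 mm), about 0.2 kg. Belongs on the red mat. Origin: centre of its underside; z up. Loose, starts upright on the worktop.
- wooden_mill: Tall wooden pepper mill, 160 mm tall, foot and body 58 mm across below 115 mm (grips no narrower there), above it a round wooden head 50 mm across at 133 mm height (116 to 149 mm), small steel knob on top, 0.18 kg, does not turn. Belongs on the yellow mat. Origin: centre of its underside; z up. Loose, starts upright on the worktop.
- shaker: Small clear glass shaker with a grey perforated domed cap, 44 mm across up to 70 mm high, then the cap 34 mm across, 90 mm tall in all, 0.1 kg. Belongs on the white mat. Origin: centre of its underside; z up. Loose, starts upright on the worktop.
- spice_jar: Slim tall spice jar with a straight black cap, 41 mm across all the way, 105 mm tall, 0.11 kg. Belongs on the black mat. Origin: centre of its underside; z up. Loose, starts upright on the worktop.
- jam_black_lid: Look-alike: jar of red jam with a BLACK lid, 57 mm across, 70 mm tall. Not to be moved. Origin: centre of its underside; z up. Loose, starts upright on the worktop.
- honey_jar: Look-alike: squat jar of amber honey with a BLACK lid, 57 x 61 mm, 85 mm tall. Not to be moved. Origin: centre of its underside; z up. Loose, starts upright on the worktop.
- mat_red: Red round mat, 72 mm across, 3 mm thick, fixed in the middle of one of the caddy's four compartments (which one varies). Origin: centre of its underside, 6 mm above the worktop; its top, where a jar stands, is 9 mm above it. Mats lie in a square of 95 mm pitch along their x and y axes. Caddy: fixed, wood, 206 x 206 mm; above the worktop its outer walls rise 22 mm, its dividers 16 mm.
- mat_yellow: Yellow round mat, 72 mm across, 3 mm thick, fixed in the middle of one of the caddy's four compartments (which one varies). Origin: centre of its underside, 6 mm above the worktop; its top, where a jar stands, is 9 mm above it. Mats lie in a square of 95 mm pitch along their x and y axes. Caddy: fixed, wood, 206 x 206 mm; above the worktop its outer walls rise 22 mm, its dividers 16 mm.
- mat_white: White round mat, 72 mm across, 3 mm thick, fixed in the middle of one of the caddy's four compartments (which one varies). Origin: centre of its underside, 6 mm above the worktop; its top, where a jar stands, is 9 mm above it. Mats lie in a square of 95 mm pitch along their x and y axes. Caddy: fixed, wood, 206 x 206 mm; above the worktop its outer walls rise 22 mm, its dividers 16 mm.
- mat_black: Black round mat, 72 mm across, 3 mm thick, fixed in the middle of one of the caddy's four compartments (which one varies). Origin: centre of its underside, 6 mm above the worktop; its top, where a jar stands, is 9 mm above it. Mats lie in a square of 95 mm pitch along their x and y axes. Caddy: fixed, wood, 206 x 206 mm; above the worktop its outer walls rise 22 mm, its dividers 16 mm.

How it is judged (in metres and radians):
At the end, for the whole second after the job is handed in: Each of the four wanted things stands upright (within 0.1 rad) at rest on its own mat, its centre within 15 mm of the mat's centre and its underside on the mat (0 to 7 mm above the mat's origin); the jam and honey with black lids stand upright at rest within 25 mm of where they were (horizontal distance between jam_gold_lid and mat_red below 0.015 m and z of jam_gold_lid in the frame of mat_red between 0 and 0.007 m and angle between each of jam_gold_lid, wooden_mill, shaker, spice_jar, jam_black_lid, honey_jar's own z axis and vertical below 0.1 rad and linear speed of each of jam_gold_lid, wooden_mill, shaker, spice_jar, jam_black_lid, honey_jar below 0.02 m/s and horizontal distance between wooden_mill and mat_yellow below 0.015 m and z of wooden_mill in the frame of mat_yellow between 0 and 0.007 m and horizontal distance between shaker and mat_white below 0.015 m and z of shaker in the frame of mat_white between 0 and 0.007 m and horizontal distance between spice_jar and mat_black below 0.015 m and z of spice_jar in the frame of mat_black between 0 and 0.007 m and distance of each of jam_black_lid, honey_jar from where it was at the start of the episode below 0.025 m); the robot touches nothing.
It fails at once if a jar, the shaker or the mill is tipped over (angle between any of jam_gold_lid, wooden_mill, shaker, spice_jar, jam_black_lid, honey_jar's own z axis and vertical above 0.7 rad).
It fails at once if a black-lidded jar is lifted or pushed away (distance of any of jam_black_lid, honey_jar from where it was at the start of the episode above 0.04 m).
It also fails if it takes over 109 s, if anything falls off the work surface, if the arm or the gripper's body presses on something with over 40 N, if the wrist force passes 120 N, or if a joint passes its speed limit or range.

### The arm

A 7-joint arm with a two-finger parallel gripper is mounted at the origin on a cart in front of the work surface, level with it; the furniture and walls round the work are solid. World frame = base frame: x ahead of the robot, y to its left, z up, the work surface at z = 0. Lengths are in m, angles in degrees, forces in N, time in s.
With the tool pointing down it reaches from about 0.425 to 0.875 m from the base axis. Payload 4.7 kg.
Tool frame: the origin (TCP) lies midway between the tips of the shut fingers; the grasp point (between the pads) lies 19 mm behind it; z points along the fingers, y is the line along which they close (so a half turn about z gives the same grasp; the last joint's range is limited). The gripper opens to 87 mm and grips with 3 to 60 N. Pads are 19 mm wide; open, the fingers measure 117 mm over their backs; the gripper's body (75 mm by 190 mm) begins 51 mm behind the grasp point.
Start: joints at [77.928, 18.392, -4.016, 83.108, 1.295, 78.541, -3.26], TCP at [0.145, -0.634, 0.223] pointing down, gripper open.
Joint ranges: [-163.93, 163.93], [-17.29, 119.83], [-79.2, 71.16], [3.27, 140.29], [-89.18, 269.18], [5.43, 117.66], [-154.24, 154.24]. Speed limits (degrees/s): [147.25, 147.25, 180, 180, 180, 180, 180].

### API

Orientations are given as [roll, pitch, yaw] about the fixed x, y, z axes, in that order (R = Rz(yaw) Ry(pitch) Rx(roll)).
In Python, from cell import env gives the robot as it stands.
- The arm moves only by the tool step_arm, never from a script. Its argument "moves" is a list of rows, each an object with "dp": the shift along the tool's x, y, z in mm, a list of three; "dr": the turn, a rotation vector about the tool's x, y, z in rad, a list of three; "fingers": the closure, from 0 (fully open) to 1 (shut). In form: [{"dp": [dx, dy, dz], "dr": [ax, ay, az], "fingers": fingers}, ...]. A call has exactly 5 rows; each row shifts and turns the commanded pose from where the row before left it, along the tool's axes as they then stand; what a row does not reach is not made up. A row lasts 1/8 s, in which the tool goes at most 62.5 mm and 10.7 degrees, less where a joint would pass 70% of its speed; a pose out of reach is approached as far as the arm can. A call with a gripper value outside its range is refused whole. The fingers move at their own pace and stop on an object; "squeeze" is the grip in N (left out, the last holds). Time passes only in rows, so rows that do not move let the fingers close, or fill a call up. It gives the time, the measured TCP pose, the force, the opening and the grip force at its end, in the units of the state.
- env.get_obs(): the state, without advancing time (a new reading comes with each control period).
- env.read_camera(name): name is "scene" or "top" or "wrist"; returns the picture (384x512x3 uint8, red, green, blue); there is no depth.
- env.camera_model(name): a dict with "fx", "fy", "cx", "cy" (pixels), "R" (3x3) and "t" (3): a world point X has camera coordinates R X + t. Camera axes: x right, y down, z forward; pixel columns grow to the right and rows downward; lengths in m; the calibration is good to about 2 mm. A picture is of the moment at which its call begins: read the wrist's pose just before it. camera_model takes no time and is no camera call; for the wrist camera it gives the pose at the moment of the call.
- env.sign_off(): hands the job in; it is judged then, once.
The state is a dict: "time_s": time; "qpos": joint angles; "joint_velocities": joint speeds; "effort": joint torques, N m; "tool_pos": TCP position; "tool_rot": TCP orientation; "force": force on the tool from outside, world axes, zero at the start; "wrist_torque": the same for the moment, N m; "grip_width": finger opening in m; "grasp_force": force on a finger pad.
Only numpy, scipy, OpenCV 4.12 (cv2) and the standard library are available. Lean on these libraries where they do the work, as an engineer would, in place of code of your own. Each camera call takes 0.05 s, during which the arm holds its last target. There are 200 camera calls.

## Working session

There is one attempt and no reset: what is moved stays moved. The work goes in short steps, Python scripts to look and compute and a tool call to move; the robot and the scene stay as the last step left them, time stands still between calls to the robot, and variables do not carry over. Pictures are saved under pics/ and viewed, at most 14 in all, crops included, and the job is handed in when it is done.

Besides the shell and the picture viewer there is one more tool, called after ">>>" as name(argument=value, ...) on one line, values as JSON. step_arm: Moves the arm, as the interface text tells. Its arguments: {"type":"object","properties":{"moves":{"type":"array","items":{"type":"object","properties":{"dp":{"type":"array","items":{"type":"number"}},"dr":{"type":"array","items":{"type":"number"}},"fingers":{"type":"number"}}}},"squeeze":{"type":"number"}},"required":["moves"]}

```bash
mkdir -p pics; python3 - <<'E'
from cell import env
import cv2
for n in ("scene","top"):
    cv2.imwrite(f"pics/{n}0.png",env.read_camera(n)[:,:,::-1])
    m=env.camera_model(n);print(n,m)
o=env.get_obs();print(o)
E
```

```text
scene {'fx': 479.54553017041775, 'fy': 479.54553017041775, 'cx': 256.70892762403685, 'cy': 190.89917078917904, 'R': array([[-0.86405405, -0.50339417, -0.00221431],
       [-0.35782754,  0.61727735, -0.70066263],
       [ 0.35407633, -0.60461804, -0.71348929]]), 't': array([0.49645588, 0.23614886, 1.30109361])}
top {'fx': 358.6786246015638, 'fy': 358.6786246015638, 'cx': 252.90935076541996, 'cy': 196.65342970685478, 'R': array([[ 3.38363754e-04, -9.99991234e-01,  4.17347066e-03],
       [-9.97359316e-01, -6.40562480e-04, -7.26222004e-02],
       [ 7.26242372e-02, -4.13787713e-03, -9.97350790e-01]]), 't': array([0.02049843, 0.56584666, 1.0979276 ])}
{'time_s': 0.1, 'qpos': array([77.92792036, 18.43380916, -4.01581834, 83.16885063,  1.29553892,
       78.54055557, -3.25931916]), 'joint_velocities': array([ 0.04030738, -0.13669096,  0.03734411, -0.18975049, -0.00535546,
       -0.03539072, -0.01945365]), 'effort': array([-2.72259849e-04, -4.92572773e+01, -4.05872539e-01, -3.13400888e+01,
       -6.40078518e-02,  3.94184003e-02,  8.00581847e-05]), 'tool_pos': array([ 0.14473057, -0.6331686 ,  0.22157407]), 'tool_rot': array([-1.79902049e+02,  5.94292649e-03,  1.28827606e+01]), 'force': array([-0.934229  ,  0.35595339, -0.65323094]), 'wrist_torque': array([ 0.10813913, -0.009446  , -0.00184929]), 'grasp_force': 0.0, 'grip_width': 0.0872164193743771}
```

View pics/scene0.png

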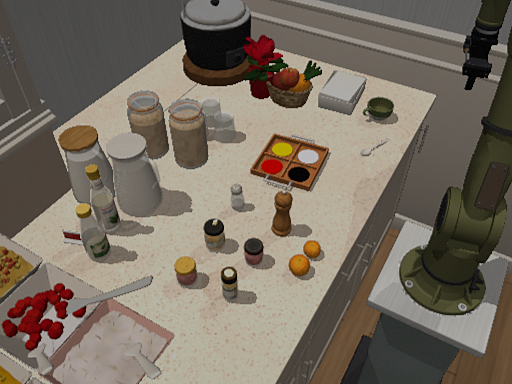

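View pics/top0.png

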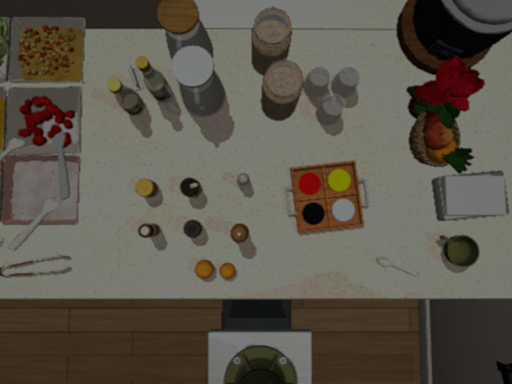

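The scene view shows the caddy at about (290,162). The shaker is at (237,197), mill (283,213), honey (214,235), dark jam (254,251), gold jam (186,271) and spice jar (230,282). In the top view the mats are red (310,184), yellow (339,180), black (313,213) and white (343,209). I'll enlarge the crops for accuracy.

```bash
python3 - <<'E'
import cv2
a=cv2.imread("pics/top0.png")[160:250,125:385]
b=cv2.imread("pics/scene0.png")[125:305,165:345]
a=cv2.convertScaleAbs(a,alpha=1.6)
cv2.imwrite("pics/topc.png",cv2.resize(a,None,fx=3,fy=3,interpolation=cv2.INTER_CUBIC))
cv2.imwrite("pics/scenec.png",cv2.resize(b,None,fx=3.3,fy=3.3,interpolation=cv2.INTER_CUBIC))
E
```

```text
(no output)
```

View pics/topc.png

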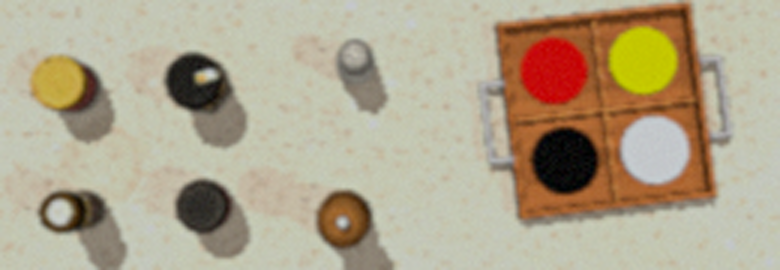

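View pics/scenec.png

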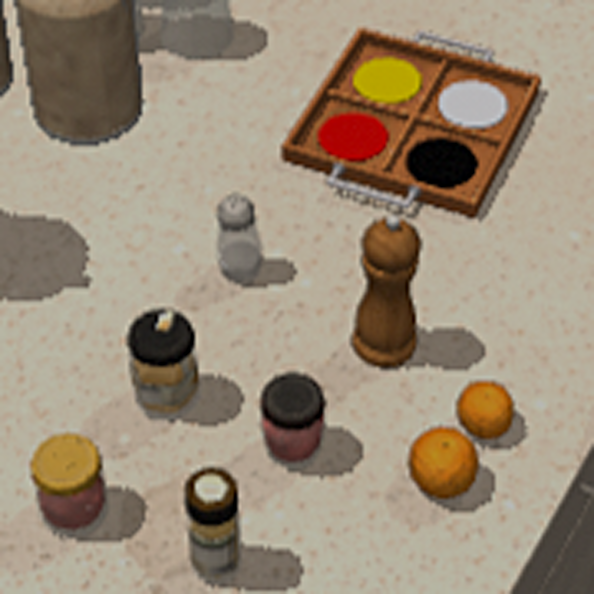

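```bash
cat > h.py <<'E'
import numpy as np
from cell import env
def back(cam,u,v,h,m=None):
    m=m or env.camera_model(cam)
    d=m["R"].T@np.array([(u-m["cx"])/m["fx"],(v-m["cy"])/m["fy"],1]); c=-m["R"].T@m["t"]
    return c+d*(h-c[2])/d[2]
E
python3 - <<'E'
from h import *
T=dict(gold=(59,83,.07),honey=(194,81,.085),shaker=(354,57,.087),spice=(62,211,.105),bjam=(203,205,.07),mill=(342,222,.158),red=(554,70,.009),yellow=(643,60,.009),black=(565,160,.009),white=(655,150,.009))
S=dict(gold=(67,461),honey=(161,337),shaker=(236,205),spice=(211,490),bjam=(292,400),mill=(393,218),red=(353,137),yellow=(387,80),black=(441,162),white=(473,104))
P={}
for k,(u,v,h) in T.items():
    a=back("top",(u+.5)/3-.5+125,(v+.5)/3-.5+160,h)
    u,v=S[k];b=back("scene",(u+.5)/3.3-.5+165,(v+.5)/3.3-.5+125,h)
    P[k]=a; print(k,a.round(4)[:2],b.round(4)[:2],np.hypot(*a[:2]).round(3))
c=sum(P[k] for k in("red","yellow","black","white"))/4
print(c)
for a,b in(("red","yellow"),("black","white"),("red","black"),("yellow","white")):
    d=P[b]-P[a];print(a,b,np.hypot(*d[:2]),np.degrees(np.arctan2(d[1],d[0])))
E
```

```text
gold [0.5899 0.3448] [0.5881 0.3478] 0.683
honey [0.5905 0.2081] [0.5873 0.2142] 0.626
shaker [0.614  0.0512] [0.6144 0.0525] 0.616
spice [0.4639 0.3287] [0.4606 0.3335] 0.569
bjam [0.4691 0.2002] [0.4653 0.2064] 0.51
mill [0.4551 0.06  ] [0.454  0.0591] 0.459
red [ 0.6101 -0.1576] [ 0.6069 -0.1545] 0.63
yellow [ 0.6207 -0.2517] [ 0.6188 -0.2499] 0.67
black [ 0.5153 -0.1681] [ 0.5132 -0.1663] 0.542
white [ 0.5258 -0.2627] [ 0.5238 -0.2609] 0.588
[ 0.56798267 -0.21002891  0.009     ]
red yellow 0.09466813730755329 -83.52148102681014
black white 0.09513946084465258 -83.65113219900611
red black 0.09534987377035839 -173.6910522132263
yellow white 0.09556492802690415 -173.40823516223574
```

>>> step_arm(moves=[{"dp": [0, 0, -4], "dr": [0, 0, -0.1644], "fingers": 0}, {"dp": [0, 0, -4], "dr": [0, 0, -0.1644], "fingers": 0}, {"dp": [0, 0, -4], "dr": [0, 0, -0.1644], "fingers": 0}, {"dp": [0, 0, -4], "dr": [0, 0, -0.1644], "fingers": 0}, {"dp": [0, 0, -4], "dr": [0, 0, -0.1644], "fingers": 0}], squeeze=20)

```text
time_s: 0.72
tool_pos: [0.1448, -0.6333, 0.242]
tool_rot: [-180.0, -0.0, 60.3]
force: [0.1, -0.0, -0.2]
grip_width: 0.0868
grasp_force: 0.0
```

```bash
cat > d.py <<'E'
import sys,numpy as np
from cell import env
from scipy.spatial.transform import Rotation as R
# usage: d.py x y z ... : successive TCP targets -> tool-frame mm shifts (yaw-60 down pose), starting from now
o=env.get_obs();p=np.array(o["tool_pos"]);M=R.from_euler("xyz",o["tool_rot"],degrees=True).as_matrix()
print(o["time_s"],p.round(4),np.round(o["tool_rot"],2),np.round(o["qpos"],0),round(o["grip_width"],4))
for q in np.array(sys.argv[1:],float).reshape(-1,3):
    d=M.T@(q-p)*1e3;print(d.round(1),"rows",np.ceil(np.linalg.norm(d)/60));p=q
E
python3 d.py .5 -.3 .24 .57 .0 .24 .589 .346 .2
```

```text
0.725 [ 0.1448 -0.6333  0.242 ] [-1.7995e+02 -5.0000e-02  6.0290e+01] [ 83.  18. -10.  81.   3.  81.  43.] 0.0868
[465.6 143.3   2.3] rows 9.0
[295.3 -87.9   0.3] rows 6.0
[ 309.9 -154.9   40.4] rows 6.0
```

>>> step_arm(moves=[{"dp": [46, 14, 0], "fingers": 0}, {"dp": [46, 14, 0], "fingers": 0}, {"dp": [46, 14, 0], "fingers": 0}, {"dp": [46, 14, 0], "fingers": 0}, {"dp": [46, 14, 0], "fingers": 0}])

```text
validation failed for argument at $.mo...
```

>>> step_arm(moves=[{"dp": [46, 14, 0], "fingers": 0}, {"dp": [46, 14, 0], "fingers": 0}, {"dp": [46, 14, 0], "fingers": 0}, {"dp": [46, 14, 0], "fingers": 0}, {"dp": [46, 14, 0], "fingers": 0}])

```text
validation failed for argument at $.mo...
```

>>> step_arm(moves=[{"dp": [50, -18, 0], "fingers": 0}, {"dp": [50, -18, 0], "fingers": 0}, {"dp": [50, -18, 0], "fingers": 0}, {"dp": [50, -18, 0], "fingers": 0}, {"dp": [50, -18, 0], "fingers": 0}])

```text
validation failed for argument at $.mo...
```

>>> step_arm(moves=[{"dp": [50, -22, 0], "fingers": 0}, {"dp": [50, -22, 0], "fingers": 0}, {"dp": [50, -22, 0], "fingers": 0}, {"dp": [50, -22, 0], "fingers": 0}, {"dp": [50, -22, 0], "fingers": 0}])

```text
validation failed for argument at $.mo...
```

```bash
python3 d.py .589 .346 .12 .589 .346 .03
```

```text
0.725 [ 0.1448 -0.6333  0.242 ] [-1.7995e+02 -5.0000e-02  6.0290e+01] [ 83.  18. -10.  81.   3.  81.  43.] 0.0868
[1070.7  -99.4  123. ] rows 19.0
[-0.1  0.1 90. ] rows 2.0
```

The `dr` field is required, so I'll include it in every row.

>>> step_arm(moves=[{"dp": [46, 14, 0], "dr": [0, 0, 0], "fingers": 0}, {"dp": [46, 14, 0], "dr": [0, 0, 0], "fingers": 0}, {"dp": [46, 14, 0], "dr": [0, 0, 0], "fingers": 0}, {"dp": [46, 14, 0], "dr": [0, 0, 0], "fingers": 0}, {"dp": [46, 14, 0], "dr": [0, 0, 0], "fingers": 0}])

```text
time_s: 1.35
tool_pos: [0.3214, -0.4682, 0.2422]
tool_rot: [-180.0, -0.0, 60.0]
force: [0.0, -0.6, -0.4]
grip_width: 0.0868
grasp_force: 0.0
```

>>> step_arm(moves=[{"dp": [46, 14, 0], "dr": [0, 0, 0], "fingers": 0}, {"dp": [46, 14, 0], "dr": [0, 0, 0], "fingers": 0}, {"dp": [46, 14, 0], "dr": [0, 0, 0], "fingers": 0}, {"dp": [46, 14, 0], "dr": [0, 0, 0], "fingers": 0}, {"dp": [46, 14, 0], "dr": [0, 0, 0], "fingers": 0}])

```text
time_s: 1.98
tool_pos: [0.4969, -0.3042, 0.2422]
tool_rot: [-180.0, 0.0, 60.0]
force: [0.7, -0.8, 0.5]
grip_width: 0.087
grasp_force: 0.0
```

>>> step_arm(moves=[{"dp": [50, -18, 0], "dr": [0, 0, 0], "fingers": 0}, {"dp": [50, -18, 0], "dr": [0, 0, 0], "fingers": 0}, {"dp": [50, -18, 0], "dr": [0, 0, 0], "fingers": 0}, {"dp": [50, -18, 0], "dr": [0, 0, 0], "fingers": 0}, {"dp": [50, -18, 0], "dr": [0, 0, 0], "fingers": 0}])

```text
time_s: 2.6
tool_pos: [0.5432, -0.0424, 0.2422]
tool_rot: [-180.0, 0.0, 60.0]
force: [0.7, -0.5, -0.1]
grip_width: 0.0874
grasp_force: 0.0
```

>>> step_arm(moves=[{"dp": [50, -22, 0], "dr": [0, 0, 0], "fingers": 0}, {"dp": [50, -22, 0], "dr": [0, 0, 0], "fingers": 0}, {"dp": [50, -22, 0], "dr": [0, 0, 0], "fingers": 0}, {"dp": [50, -22, 0], "dr": [0, 0, 0], "fingers": 0}, {"dp": [50, -22, 0], "dr": [0, 0, 0], "fingers": 0}])

```text
time_s: 3.22
tool_pos: [0.5732, 0.2288, 0.2421]
tool_rot: [180.0, 0.0, 59.9]
force: [1.0, 0.2, -0.1]
grip_width: 0.087
grasp_force: 0.0
```

```bash
python3 d.py .589 .346 .13 .589 .346 .03
```

```text
3.225 [0.5732 0.2288 0.2421] [1.800e+02 4.000e-02 5.994e+01] [ 13.  20. -47.  85.  15.  81. -65.] 0.087
[109.4 -45.1 112. ] rows 3.0
[  0.1  -0.  100. ] rows 2.0
```

>>> step_arm(moves=[{"dp": [37, -15, 18], "dr": [0, 0, 0], "fingers": 0}, {"dp": [37, -15, 18], "dr": [0, 0, 0], "fingers": 0}, {"dp": [36, -15, 18], "dr": [0, 0, 0], "fingers": 0}, {"dp": [0, 0, 18], "dr": [0, 0, 0], "fingers": 0}, {"dp": [0, 0, 10], "dr": [0, 0, 0], "fingers": 0}])

```text
time_s: 3.85
tool_pos: [0.589, 0.344, 0.1586]
tool_rot: [-180.0, 0.2, 60.0]
force: [0.0, -0.2, -0.7]
grip_width: 0.0869
grasp_force: 0.0
```

```bash
cat > w.py <<'E'
import sys,cv2
from h import *
m=env.camera_model("wrist");im=env.read_camera("wrist")
cv2.imwrite(f"pics/{sys.argv[1]}.png",im[:,:,::-1])
print(env.get_obs()["tool_pos"])
for a in sys.argv[2:]:
    x,y,z=map(float,a.split(","));c=m["R"]@[x,y,z]+m["t"];print(a,(c[:2]/c[2]*m["fx"]+[m["cx"],m["cy"]]).round(1), c[2].round(3))
E
python3 w.py w1 .589,.346,.07 .462,.331,.105 .589,.211,.085
```

```text
[0.58905405 0.34294193 0.15774095]
.589,.346,.07 [252.3 187.7] 0.259
.462,.331,.105 [116.5 297.8] 0.245
.589,.211,.085 [332.2 325.6] 0.275
```

View pics/w1.png

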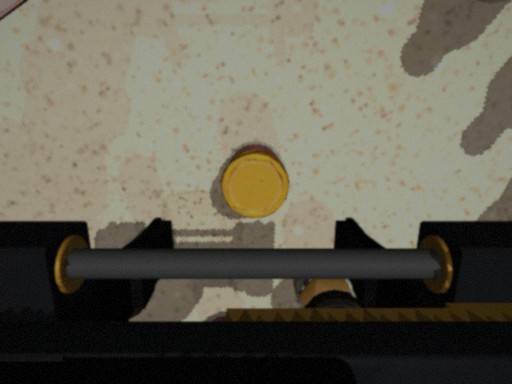

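Gold lid is centred at (255.5,184), against a predicted (252,188), so the estimate is good to about 2 mm.

```bash
python3 - <<'E'
from h import *
print(back("wrist",255.5,184.5,.07))
E
python3 d.py .589 .346 .03
```

```text
[0.59264215 0.34608841 0.07      ]
3.9 [0.5891 0.3429 0.1577] [-179.96    0.23   59.89] [ -0.  31. -46.  81.  22.  77. -77.] 0.0873
[  3.1  -1.5 127.7] rows 3.0
```

>>> step_arm(moves=[{"dp": [4, 0, 26], "dr": [0, 0, 0], "fingers": 0}, {"dp": [0, 0, 26], "dr": [0, 0, 0], "fingers": 0}, {"dp": [0, 0, 26], "dr": [0, 0, 0], "fingers": 0}, {"dp": [0, 0, 26], "dr": [0, 0, 0], "fingers": 0}, {"dp": [0, 0, 24], "dr": [0, 0, 0], "fingers": 0}])

```text
time_s: 4.53
tool_pos: [0.5925, 0.3468, 0.0321]
tool_rot: [179.9, 0.0, 59.8]
force: [0.1, -0.4, -0.5]
grip_width: 0.0867
grasp_force: 0.0
```

>>> step_arm(moves=[{"dp": [0, 0, 0], "dr": [0, 0, 0], "fingers": 0}, {"dp": [0, 0, 0], "dr": [0, 0, 0], "fingers": 1}, {"dp": [0, 0, 0], "dr": [0, 0, 0], "fingers": 1}, {"dp": [0, 0, 0], "dr": [0, 0, 0], "fingers": 1}, {"dp": [0, 0, 0], "dr": [0, 0, 0], "fingers": 1}], squeeze=20)

```text
time_s: 5.15
tool_pos: [0.5919, 0.3488, 0.0331]
tool_rot: [179.9, -0.0, 60.0]
force: [0.3, 0.1, 1.4]
grip_width: 0.0548
grasp_force: 14.8
```

>>> step_arm(moves=[{"dp": [0, 0, 0], "dr": [0, 0, 0], "fingers": 1}, {"dp": [0, 0, 0], "dr": [0, 0, 0], "fingers": 1}, {"dp": [0, 0, 0], "dr": [0, 0, 0], "fingers": 1}, {"dp": [0, 0, 0], "dr": [0, 0, 0], "fingers": 1}, {"dp": [0, 0, 0], "dr": [0, 0, 0], "fingers": 1}])

```text
time_s: 5.78
tool_pos: [0.5919, 0.3488, 0.033]
tool_rot: [180.0, -0.0, 60.0]
force: [1.7, -1.3, 4.4]
grip_width: 0.0548
grasp_force: 20.1
```

>>> step_arm(moves=[{"dp": [0, 0, -10], "dr": [0, 0, 0], "fingers": 1}, {"dp": [0, 0, -25], "dr": [0, 0, 0], "fingers": 1}, {"dp": [0, 0, -40], "dr": [0, 0, 0], "fingers": 1}, {"dp": [0, 0, -50], "dr": [0, 0, 0], "fingers": 1}, {"dp": [0, 0, -40], "dr": [0, 0, 0], "fingers": 1}])

```text
time_s: 6.4
tool_pos: [0.5902, 0.3492, 0.1987]
tool_rot: [-179.9, 0.0, 60.0]
force: [0.4, 0.2, -2.3]
grip_width: 0.0546
grasp_force: 19.7
```

>>> step_arm(moves=[{"dp": [-25, 15, -15], "dr": [0, 0, 0], "fingers": 1}, {"dp": [-40, 25, -15], "dr": [0, 0, 0], "fingers": 1}, {"dp": [-45, 28, 0], "dr": [0, 0, 0], "fingers": 1}, {"dp": [-50, 31, 0], "dr": [0, 0, 0], "fingers": 1}, {"dp": [-50, 31, 0], "dr": [0, 0, 0], "fingers": 1}])

```text
time_s: 7.02
tool_pos: [0.5975, 0.1006, 0.2267]
tool_rot: [-179.9, 0.1, 60.0]
force: [1.0, -0.1, -2.1]
grip_width: 0.0543
grasp_force: 19.7
```

>>> step_arm(moves=[{"dp": [-50, 31, 0], "dr": [0, 0, 0], "fingers": 1}, {"dp": [-50, 31, 0], "dr": [0, 0, 0], "fingers": 1}, {"dp": [-45, 28, 0], "dr": [0, 0, 0], "fingers": 1}, {"dp": [-40, 25, 0], "dr": [0, 0, 0], "fingers": 1}, {"dp": [-20, 14, 0], "dr": [0, 0, 0], "fingers": 1}])

```text
time_s: 7.65
tool_pos: [0.6068, -0.1431, 0.2264]
tool_rot: [-179.9, 0.1, 59.8]
force: [-0.7, 0.3, -2.3]
grip_width: 0.0543
grasp_force: 19.7
```

```bash
python3 d.py .6092 -.1565 .15 .6092 -.1565 .042; python3 w.py w2 .6092,-.1565,.009 .6198,-.2509,.009 .5148,-.1671,.009
```

```text
7.65 [ 0.6068 -0.1431  0.2264] [-1.7987e+02  7.0000e-02  5.9770e+01] [ 42.  19. -40.  86.  12.  80. -28.] 0.0543
[-10.3   9.   76.4] rows 2.0
[1.00e-01 2.00e-01 1.08e+02] rows 2.0
[ 0.60712873 -0.14610583  0.2263564 ]
.6092,-.1565,.009 [261.1 169.3] 0.387
.6198,-.2509,.009 [306.1 229.1] 0.406
.5148,-.1671,.009 [199.1 214.2] 0.402
```

View pics/w2.png

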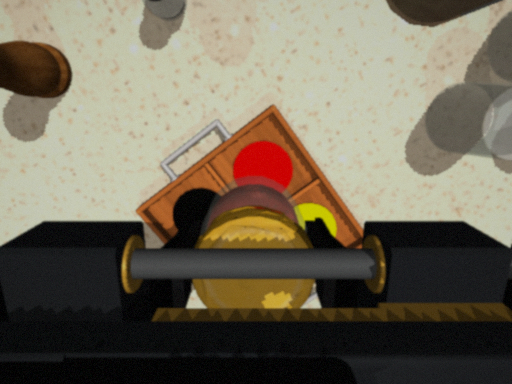

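>>> step_arm(moves=[{"dp": [-6, 7, 30], "dr": [0, 0, 0], "fingers": 1}, {"dp": [0, 0, 40], "dr": [0, 0, 0], "fingers": 1}, {"dp": [0, 0, 40], "dr": [0, 0, 0], "fingers": 1}, {"dp": [0, 0, 30], "dr": [0, 0, 0], "fingers": 1}, {"dp": [0, 0, 20], "dr": [0, 0, 0], "fingers": 1}])

```text
time_s: 8.32
tool_pos: [0.6103, -0.1463, 0.0657]
tool_rot: [-179.8, -0.0, 60.1]
force: [-0.6, -0.2, -1.7]
grip_width: 0.0548
grasp_force: 19.7
```

>>> step_arm(moves=[{"dp": [0, 0, 10], "dr": [0, 0, 0], "fingers": 1}, {"dp": [0, 0, 6], "dr": [0, 0, 0], "fingers": 1}, {"dp": [0, 0, 3], "dr": [0, 0, 0], "fingers": 1}, {"dp": [0, 0, 0], "dr": [0, 0, 0], "fingers": 1}, {"dp": [0, 0, 0], "dr": [0, 0, 0], "fingers": 1}])

```text
time_s: 8.95
tool_pos: [0.6114, -0.149, 0.0492]
tool_rot: [179.9, -0.0, 60.0]
force: [0.0, 0.1, -2.1]
grip_width: 0.0544
grasp_force: 19.7
```

>>> step_arm(moves=[{"dp": [-5, 2, 0], "dr": [0, 0, 0], "fingers": 1}, {"dp": [0, 0, 2], "dr": [0, 0, 0], "fingers": 1}, {"dp": [0, 0, 2], "dr": [0, 0, 0], "fingers": 1}, {"dp": [0, 0, 2], "dr": [0, 0, 0], "fingers": 1}, {"dp": [0, 0, 0], "dr": [0, 0, 0], "fingers": 1}])

```text
time_s: 9.57
tool_pos: [0.6101, -0.1541, 0.0423]
tool_rot: [-180.0, 0.0, 60.0]
force: [-1.3, -0.9, -2.0]
grip_width: 0.0545
grasp_force: 19.7
```

>>> step_arm(moves=[{"dp": [0, 0, 0], "dr": [0, 0, 0], "fingers": 1}, {"dp": [0, 0, 0], "dr": [0, 0, 0], "fingers": 1}, {"dp": [0, 0, 0], "dr": [0, 0, 0], "fingers": 1}, {"dp": [0, 0, 0], "dr": [0, 0, 0], "fingers": 1}, {"dp": [0, 0, 0], "dr": [0, 0, 0], "fingers": 1}])

```text
time_s: 10.2
tool_pos: [0.6102, -0.1542, 0.0425]
tool_rot: [-180.0, 0.0, 60.0]
force: [-0.4, 0.5, -2.2]
grip_width: 0.0541
grasp_force: 19.7
```

>>> step_arm(moves=[{"dp": [0, 0, 1], "dr": [0, 0, 0], "fingers": 1}, {"dp": [0, 0, 1], "dr": [0, 0, 0], "fingers": 1}, {"dp": [0, 0, 0], "dr": [0, 0, 0], "fingers": 1}, {"dp": [0, 0, 0], "dr": [0, 0, 0], "fingers": 1}, {"dp": [0, 0, 0], "dr": [0, 0, 0], "fingers": 1}])

```text
time_s: 10.82
tool_pos: [0.6103, -0.1542, 0.042]
tool_rot: [180.0, 0.0, 60.0]
force: [-3.5, 0.9, 6.3]
grip_width: 0.0543
grasp_force: 20.3
```

>>> step_arm(moves=[{"dp": [0, 0, 0], "dr": [0, 0, 0], "fingers": 0.2}, {"dp": [0, 0, 0], "dr": [0, 0, 0], "fingers": 0}, {"dp": [0, 0, 0], "dr": [0, 0, 0], "fingers": 0}, {"dp": [0, 0, 0], "dr": [0, 0, 0], "fingers": 0}, {"dp": [0, 0, 0], "dr": [0, 0, 0], "fingers": 0}])

```text
time_s: 11.45
tool_pos: [0.6102, -0.1542, 0.0404]
tool_rot: [-180.0, 0.0, 60.0]
force: [-0.5, -0.0, -0.5]
grip_width: 0.086
grasp_force: 0.0
```

>>> step_arm(moves=[{"dp": [0, 0, -20], "dr": [0, 0, 0], "fingers": 0}, {"dp": [0, 0, -40], "dr": [0, 0, 0], "fingers": 0}, {"dp": [0, 0, -50], "dr": [0, 0, 0], "fingers": 0}, {"dp": [0, 0, -50], "dr": [0, 0, 0], "fingers": 0}, {"dp": [0, 0, -10], "dr": [0, 0, 0], "fingers": 0}])

```text
time_s: 12.08
tool_pos: [0.6127, -0.154, 0.2166]
tool_rot: [179.5, -0.1, 60.0]
force: [0.1, -0.0, -0.2]
grip_width: 0.0868
grasp_force: 0.0
```

```bash
python3 d.py .614 .052 .13 .614 .052 .031; python3 w.py w3 .6092,-.1565,.079 .6092,-.1565,.009 .5148,-.1671,.009 .5254,-.2615,.009 .6198,-.2509,.009
```

```text
12.075 [ 0.6127 -0.154   0.2166] [ 1.7951e+02 -1.1000e-01  6.0000e+01] [ 43.  20. -39.  86.  13.  78. -28.] 0.0868
[ 178.8 -102.6   86.1] rows 4.0
[-0.2 -0.8 99. ] rows 2.0
[ 0.61215815 -0.15408668  0.21559016]
.6092,-.1565,.079 [250.3 180.6] 0.308
.6092,-.1565,.009 [250.3 166.2] 0.376
.5148,-.1671,.009 [186.5 212.6] 0.389
.5254,-.2615,.009 [234.6 269.8] 0.41
.6198,-.2509,.009 [296.7 227.8] 0.396
```

View pics/w3.png

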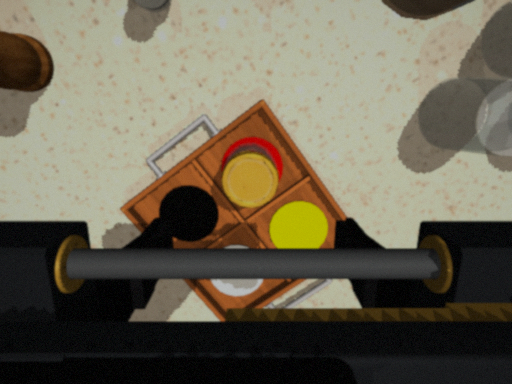

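Jam lid is seen at (250.5,180), predicted (250.3,180.6), so it's centred on the red mat. Next is the shaker.

>>> step_arm(moves=[{"dp": [30, -17, 5], "dr": [0, 0, 0], "fingers": 0}, {"dp": [45, -26, 10], "dr": [0, 0, 0], "fingers": 0}, {"dp": [45, -26, 10], "dr": [0, 0, 0], "fingers": 0}, {"dp": [40, -23, 10], "dr": [0, 0, 0], "fingers": 0}, {"dp": [20, -11, 10], "dr": [0, 0, 0], "fingers": 0}])

```text
time_s: 12.75
tool_pos: [0.6097, 0.0571, 0.1645]
tool_rot: [-179.9, -0.0, 60.2]
force: [-0.2, 0.4, -0.3]
grip_width: 0.0871
grasp_force: 0.0
```

```bash
python3 d.py .614 .052 .13 .614 .052 .031; python3 w.py w4 .614,.052,.09
```

```text
12.75 [0.6097 0.0571 0.1645] [-1.7988e+02 -1.0000e-02  6.0240e+01] [ 27.  21. -44.  92.  15.  73. -49.] 0.0871
[-2.3  6.3 34.5] rows 1.0
[-0.   0.2 99. ] rows 2.0
[0.60871321 0.05993181 0.16316906]
.614,.052,.09 [261.9 198.1] 0.247
```

View pics/w4.png

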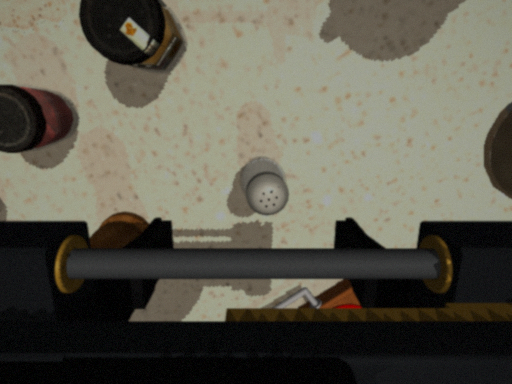

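The shaker cap is at (267.5,195), about 3 mm off the prediction, so the shaker stands near (0.616, 0.052).

>>> step_arm(moves=[{"dp": [-3, 10, 15], "dr": [0, 0, 0], "fingers": 0}, {"dp": [0, 0, 15], "dr": [0, 0, 0], "fingers": 0}, {"dp": [0, 0, 10], "dr": [0, 0, 0], "fingers": 0}, {"dp": [0, 0, 0], "dr": [0, 0, 0], "fingers": 0}, {"dp": [0, 0, 0], "dr": [0, 0, 0], "fingers": 0}])

```text
time_s: 13.42
tool_pos: [0.6185, 0.0455, 0.1259]
tool_rot: [180.0, -0.0, 60.0]
force: [0.5, -0.7, 0.7]
grip_width: 0.087
grasp_force: 0.0
```

```bash
python3 d.py .616 .052 .031
```

```text
13.425 [0.6185 0.0455 0.1259] [ 1.7997e+02 -2.0000e-02  5.9960e+01] [ 27.  24. -43.  93.  17.  69. -49.] 0.087
[ 4.4 -5.5 94.9] rows 2.0
```

>>> step_arm(moves=[{"dp": [4, -5, 25], "dr": [0, 0, 0], "fingers": 0}, {"dp": [0, 0, 30], "dr": [0, 0, 0], "fingers": 0}, {"dp": [0, 0, 25], "dr": [0, 0, 0], "fingers": 0}, {"dp": [0, 0, 15], "dr": [0, 0, 0], "fingers": 0}, {"dp": [0, 0, 0], "dr": [0, 0, 0], "fingers": 0}])

```text
time_s: 14.05
tool_pos: [0.6155, 0.0516, 0.03]
tool_rot: [-179.9, 0.0, 60.0]
force: [0.4, -0.3, 0.7]
grip_width: 0.0869
grasp_force: 0.0
```

>>> step_arm(moves=[{"dp": [0, 0, 0], "dr": [0, 0, 0], "fingers": 1}, {"dp": [0, 0, 0], "dr": [0, 0, 0], "fingers": 1}, {"dp": [0, 0, 0], "dr": [0, 0, 0], "fingers": 1}, {"dp": [0, 0, 0], "dr": [0, 0, 0], "fingers": 1}, {"dp": [0, 0, 0], "dr": [0, 0, 0], "fingers": 1}], squeeze=15)

```text
time_s: 14.68
tool_pos: [0.6159, 0.0516, 0.0306]
tool_rot: [180.0, 0.0, 60.0]
force: [-0.4, -0.5, 0.3]
grip_width: 0.0448
grasp_force: 0.0
```

>>> step_arm(moves=[{"dp": [0, 0, 0], "dr": [0, 0, 0], "fingers": 1}, {"dp": [0, 0, 0], "dr": [0, 0, 0], "fingers": 1}, {"dp": [0, 0, 0], "dr": [0, 0, 0], "fingers": 1}, {"dp": [0, 0, 0], "dr": [0, 0, 0], "fingers": 1}, {"dp": [0, 0, 0], "dr": [0, 0, 0], "fingers": 1}])

```text
time_s: 15.3
tool_pos: [0.616, 0.0515, 0.0306]
tool_rot: [180.0, 0.0, 60.0]
force: [-0.2, 0.4, 0.1]
grip_width: 0.0408
grasp_force: 15.0
```

>>> step_arm(moves=[{"dp": [0, 0, -10], "dr": [0, 0, 0], "fingers": 1}, {"dp": [0, 0, -30], "dr": [0, 0, 0], "fingers": 1}, {"dp": [0, 0, -45], "dr": [0, 0, 0], "fingers": 1}, {"dp": [0, 0, -45], "dr": [0, 0, 0], "fingers": 1}, {"dp": [-10, 2, -20], "dr": [0, 0, 0], "fingers": 1}])

```text
time_s: 15.92
tool_pos: [0.6137, 0.0433, 0.1838]
tool_rot: [179.8, -0.2, 60.1]
force: [0.1, -0.7, -1.2]
grip_width: 0.041
grasp_force: 14.9
```

>>> step_arm(moves=[{"dp": [-26, 6, 0], "dr": [0, 0, 0], "fingers": 1}, {"dp": [-36, 9, 0], "dr": [0, 0, 0], "fingers": 1}, {"dp": [-40, 10, 0], "dr": [0, 0, 0], "fingers": 1}, {"dp": [-40, 10, 0], "dr": [0, 0, 0], "fingers": 1}, {"dp": [-40, 10, 0], "dr": [0, 0, 0], "fingers": 1}])

```text
time_s: 16.55
tool_pos: [0.5589, -0.1402, 0.1796]
tool_rot: [-179.9, 0.1, 59.9]
force: [-0.4, -1.0, -0.8]
grip_width: 0.0405
grasp_force: 14.9
```

>>> step_arm(moves=[{"dp": [-40, 10, 0], "dr": [0, 0, 0], "fingers": 1}, {"dp": [-40, 10, 0], "dr": [0, 0, 0], "fingers": 1}, {"dp": [-30, 8, 0], "dr": [0, 0, 0], "fingers": 1}, {"dp": [-14, 3, 0], "dr": [0, 0, 0], "fingers": 1}, {"dp": [0, 0, 0], "dr": [0, 0, 0], "fingers": 1}])

```text
time_s: 17.18
tool_pos: [0.5245, -0.2616, 0.1799]
tool_rot: [-179.9, -0.0, 59.9]
force: [-0.2, 0.8, -1.6]
grip_width: 0.0411
grasp_force: 14.9
```

>>> step_arm(moves=[{"dp": [0, 0, 25], "dr": [0, 0, 0], "fingers": 1}, {"dp": [0, 0, 40], "dr": [0, 0, 0], "fingers": 1}, {"dp": [0, 0, 35], "dr": [0, 0, 0], "fingers": 1}, {"dp": [0, 0, 20], "dr": [0, 0, 0], "fingers": 1}, {"dp": [0, 0, 0], "dr": [0, 0, 0], "fingers": 1}])

```text
time_s: 17.8
tool_pos: [0.5249, -0.2594, 0.0594]
tool_rot: [-179.8, -0.0, 60.1]
force: [0.3, 0.9, -0.2]
grip_width: 0.0408
grasp_force: 14.9
```

```bash
python3 d.py .5254 -.2615 .0396
```

```text
17.8 [ 0.5249 -0.2594  0.0594] [-1.7984e+02 -3.0000e-02  6.0080e+01] [ 53.  22. -35. 102.  14.  61. -17.] 0.0408
[-1.6  1.6 19.8] rows 1.0
```

>>> step_arm(moves=[{"dp": [-1, 1, 8], "dr": [0, 0, 0], "fingers": 1}, {"dp": [0, 0, 6], "dr": [0, 0, 0], "fingers": 1}, {"dp": [0, 0, 3], "dr": [0, 0, 0], "fingers": 1}, {"dp": [0, 0, 2], "dr": [0, 0, 0], "fingers": 1}, {"dp": [0, 0, 0], "dr": [0, 0, 0], "fingers": 1}])

```text
time_s: 18.42
tool_pos: [0.5257, -0.2624, 0.0416]
tool_rot: [180.0, 0.0, 60.0]
force: [-0.6, -0.2, 0.0]
grip_width: 0.041
grasp_force: 14.9
```

>>> step_arm(moves=[{"dp": [0, 0, 0], "dr": [0, 0, 0], "fingers": 1}, {"dp": [0, 0, 0], "dr": [0, 0, 0], "fingers": 1}, {"dp": [0, 0, 0], "dr": [0, 0, 0], "fingers": 1}, {"dp": [0, 0, 0], "dr": [0, 0, 0], "fingers": 1}, {"dp": [0, 0, 0], "dr": [0, 0, 0], "fingers": 1}])

```text
time_s: 19.05
tool_pos: [0.5257, -0.2624, 0.0415]
tool_rot: [-180.0, 0.0, 60.0]
force: [0.4, -0.1, -0.5]
grip_width: 0.0409
grasp_force: 14.9
```

>>> step_arm(moves=[{"dp": [0, 0, 1], "dr": [0, 0, 0], "fingers": 1}, {"dp": [0, 0, 1], "dr": [0, 0, 0], "fingers": 1}, {"dp": [0, 0, 0.5], "dr": [0, 0, 0], "fingers": 1}, {"dp": [0, 0, 0], "dr": [0, 0, 0], "fingers": 1}, {"dp": [0, 0, 0], "dr": [0, 0, 0], "fingers": 1}])

```text
time_s: 19.68
tool_pos: [0.5258, -0.2624, 0.0394]
tool_rot: [180.0, 0.0, 60.0]
force: [-1.8, -0.2, 4.6]
grip_width: 0.041
grasp_force: 15.0
```

>>> step_arm(moves=[{"dp": [0, 0, 0], "dr": [0, 0, 0], "fingers": 0.3}, {"dp": [0, 0, 0], "dr": [0, 0, 0], "fingers": 0}, {"dp": [0, 0, 0], "dr": [0, 0, 0], "fingers": 0}, {"dp": [0, 0, 0], "dr": [0, 0, 0], "fingers": 0}, {"dp": [0, 0, 0], "dr": [0, 0, 0], "fingers": 0}])

```text
time_s: 20.3
tool_pos: [0.5257, -0.2624, 0.0389]
tool_rot: [-180.0, 0.0, 60.0]
force: [0.4, -0.0, 0.3]
grip_width: 0.0816
grasp_force: 0.0
```

>>> step_arm(moves=[{"dp": [0, 0, -20], "dr": [0, 0, 0], "fingers": 0}, {"dp": [0, 0, -50], "dr": [0, 0, 0], "fingers": 0}, {"dp": [0, 0, -55], "dr": [0, 0, 0], "fingers": 0}, {"dp": [0, 0, -55], "dr": [0, 0, 0], "fingers": 0}, {"dp": [0, 0, -20], "dr": [0, 0, 0], "fingers": 0}])

```text
time_s: 20.92
tool_pos: [0.5277, -0.2626, 0.2447]
tool_rot: [179.6, 0.0, 60.0]
force: [-0.4, -0.1, -0.1]
grip_width: 0.087
grasp_force: 0.0
```

```bash
python3 d.py .53 0 .24 .462 .331 .18;  python3 w.py w5 .5254,-.2615,.099
```

```text
20.925 [ 0.5277 -0.2626  0.2447] [1.7956e+02 2.0000e-02 6.0010e+01] [ 55.  13. -37.  90.   8.  79. -12.] 0.087
[ 228.6 -129.3    3.6] rows 5.0
[ 252.7 -224.8   58.2] rows 6.0
[ 0.52795541 -0.2629518   0.24549107]
.5254,-.2615,.099 [249.6 174.4] 0.315
```

View pics/w5.png

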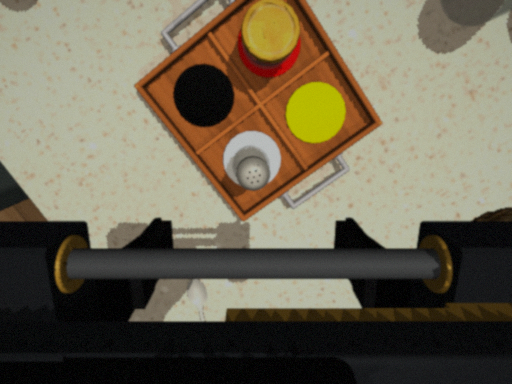

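The shaker cap is seen at (253,174), about 2.5 mm from the prediction, so it's well centred on white. Next is the spice jar.

>>> step_arm(moves=[{"dp": [20, -15, 0], "dr": [0, 0, 0], "fingers": 0}, {"dp": [36, -26, 0], "dr": [0, 0, 0], "fingers": 0}, {"dp": [42, -31, 0], "dr": [0, 0, 0], "fingers": 0}, {"dp": [42, -31, 0], "dr": [0, 0, 0], "fingers": 0}, {"dp": [42, -31, 0], "dr": [0, 0, 0], "fingers": 0}])

```text
time_s: 21.6
tool_pos: [0.4984, -0.0344, 0.2366]
tool_rot: [-179.8, 0.1, 60.1]
force: [0.8, 0.2, 0.1]
grip_width: 0.0868
grasp_force: 0.0
```

>>> step_arm(moves=[{"dp": [42, -31, 0], "dr": [0, 0, 0], "fingers": 0}, {"dp": [42, -31, 0], "dr": [0, 0, 0], "fingers": 0}, {"dp": [42, -31, 0], "dr": [0, 0, 0], "fingers": 0}, {"dp": [42, -31, 0], "dr": [0, 0, 0], "fingers": 0}, {"dp": [42, -31, 0], "dr": [0, 0, 0], "fingers": 0}])

```text
time_s: 22.22
tool_pos: [0.4687, 0.2236, 0.2369]
tool_rot: [-179.9, 0.2, 60.0]
force: [1.3, 0.2, 0.4]
grip_width: 0.0869
grasp_force: 0.0
```

>>> step_arm(moves=[{"dp": [42, -31, 0], "dr": [0, 0, 0], "fingers": 0}, {"dp": [32, -22, 10], "dr": [0, 0, 0], "fingers": 0}, {"dp": [16, -10, 25], "dr": [0, 0, 0], "fingers": 0}, {"dp": [0, 0, 20], "dr": [0, 0, 0], "fingers": 0}, {"dp": [0, 0, 0], "dr": [0, 0, 0], "fingers": 0}])

```text
time_s: 22.85
tool_pos: [0.4601, 0.3292, 0.1812]
tool_rot: [-179.9, 0.3, 60.0]
force: [-0.1, 0.6, 0.6]
grip_width: 0.0866
grasp_force: 0.0
```

```bash
python3 w.py w6 .462,.331,.105; python3 d.py .462 .331 .061
```

```text
[0.46133373 0.32952609 0.18272826]
.462,.331,.105 [254.7 190.8] 0.247
22.9 [0.4613 0.3295 0.1827] [-1.7995e+02  1.7000e-01  5.9940e+01] [ 13.  19. -61.  97.  17.  75. -81.] 0.0872
[ 2.000e+00 -1.000e-01  1.217e+02] rows 3.0
```

View pics/w6.png

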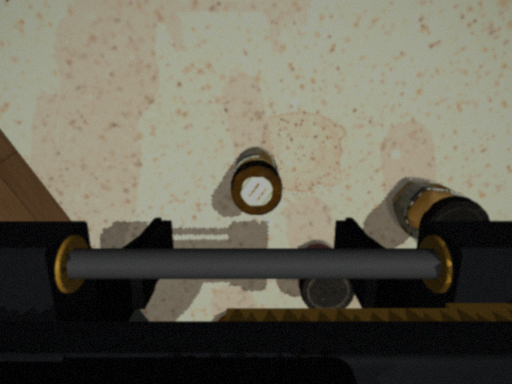

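The spice cap is at (257,189), about 1.5 mm from the prediction; black-jam lid is at (330,290), clear of the fingers. Descending.

>>> step_arm(moves=[{"dp": [1, 1, 25], "dr": [0, 0, 0], "fingers": 0}, {"dp": [0, 0, 35], "dr": [0, 0, 0], "fingers": 0}, {"dp": [0, 0, 35], "dr": [0, 0, 0], "fingers": 0}, {"dp": [0, 0, 26], "dr": [0, 0, 0], "fingers": 0}, {"dp": [0, 0, 0], "dr": [0, 0, 0], "fingers": 0}])

```text
time_s: 23.52
tool_pos: [0.4632, 0.3294, 0.0621]
tool_rot: [-180.0, 0.2, 59.9]
force: [-0.3, -0.2, 0.6]
grip_width: 0.0871
grasp_force: 0.0
```

>>> step_arm(moves=[{"dp": [0, 0, 0], "dr": [0, 0, 0], "fingers": 1}, {"dp": [0, 0, 0], "dr": [0, 0, 0], "fingers": 1}, {"dp": [0, 0, 0], "dr": [0, 0, 0], "fingers": 1}, {"dp": [0, 0, 0], "dr": [0, 0, 0], "fingers": 1}, {"dp": [0, 0, 0], "dr": [0, 0, 0], "fingers": 1}], squeeze=15)

```text
time_s: 24.15
tool_pos: [0.4635, 0.3314, 0.0631]
tool_rot: [180.0, -0.0, 60.0]
force: [-0.6, 0.2, -1.0]
grip_width: 0.0446
grasp_force: 0.0
```

>>> step_arm(moves=[{"dp": [0, 0, 0], "dr": [0, 0, 0], "fingers": 1}, {"dp": [0, 0, 0], "dr": [0, 0, 0], "fingers": 1}, {"dp": [0, 0, 0], "dr": [0, 0, 0], "fingers": 1}, {"dp": [0, 0, 0], "dr": [0, 0, 0], "fingers": 1}, {"dp": [0, 0, 0], "dr": [0, 0, 0], "fingers": 1}])

```text
time_s: 24.78
tool_pos: [0.4635, 0.3314, 0.063]
tool_rot: [180.0, 0.0, 60.0]
force: [0.3, -0.4, 1.1]
grip_width: 0.0404
grasp_force: 15.0
```

>>> step_arm(moves=[{"dp": [0, 0, -10], "dr": [0, 0, 0], "fingers": 1}, {"dp": [0, 0, -35], "dr": [0, 0, 0], "fingers": 1}, {"dp": [0, 0, -50], "dr": [0, 0, 0], "fingers": 1}, {"dp": [0, 0, -55], "dr": [0, 0, 0], "fingers": 1}, {"dp": [0, 0, -40], "dr": [0, 0, 0], "fingers": 1}])

```text
time_s: 25.4
tool_pos: [0.4634, 0.332, 0.2559]
tool_rot: [179.9, -0.1, 60.0]
force: [-0.3, -0.1, -1.7]
grip_width: 0.0408
grasp_force: 15.0
```

>>> step_arm(moves=[{"dp": [-20, 14, 0], "dr": [0, 0, 0], "fingers": 1}, {"dp": [-36, 26, 0], "dr": [0, 0, 0], "fingers": 1}, {"dp": [-44, 32, 0], "dr": [0, 0, 0], "fingers": 1}, {"dp": [-44, 32, 0], "dr": [0, 0, 0], "fingers": 1}, {"dp": [-44, 32, 0], "dr": [0, 0, 0], "fingers": 1}])

```text
time_s: 26.02
tool_pos: [0.4869, 0.0992, 0.2534]
tool_rot: [179.9, 0.0, 60.0]
force: [0.4, -1.0, -1.3]
grip_width: 0.0401
grasp_force: 15.0
```

>>> step_arm(moves=[{"dp": [-44, 32, 0], "dr": [0, 0, 0], "fingers": 1}, {"dp": [-44, 32, 0], "dr": [0, 0, 0], "fingers": 1}, {"dp": [-44, 32, 0], "dr": [0, 0, 0], "fingers": 1}, {"dp": [-40, 29, 0], "dr": [0, 0, 0], "fingers": 1}, {"dp": [-30, 22, 0], "dr": [0, 0, 0], "fingers": 1}])

```text
time_s: 26.65
tool_pos: [0.513, -0.1501, 0.2532]
tool_rot: [180.0, 0.0, 59.9]
force: [0.2, 1.4, -0.9]
grip_width: 0.0406
grasp_force: 15.0
```

>>> step_arm(moves=[{"dp": [-16, 11, 0], "dr": [0, 0, 0], "fingers": 1}, {"dp": [0, 0, 30], "dr": [0, 0, 0], "fingers": 1}, {"dp": [0, 0, 50], "dr": [0, 0, 0], "fingers": 1}, {"dp": [0, 0, 50], "dr": [0, 0, 0], "fingers": 1}, {"dp": [0, 0, 30], "dr": [0, 0, 0], "fingers": 1}])

```text
time_s: 27.28
tool_pos: [0.5136, -0.1653, 0.0909]
tool_rot: [-179.8, -0.0, 60.1]
force: [0.2, -0.2, -0.8]
grip_width: 0.0403
grasp_force: 15.0
```

>>> step_arm(moves=[{"dp": [0, 0, 8], "dr": [0, 0, 0], "fingers": 1}, {"dp": [0, 0, 0], "dr": [0, 0, 0], "fingers": 1}, {"dp": [0, 0, 0], "dr": [0, 0, 0], "fingers": 1}, {"dp": [0, 0, 0], "dr": [0, 0, 0], "fingers": 1}, {"dp": [0, 0, 0], "dr": [0, 0, 0], "fingers": 1}])

```text
time_s: 27.9
tool_pos: [0.5153, -0.1675, 0.0858]
tool_rot: [179.9, 0.0, 60.0]
force: [0.0, 0.8, -1.3]
grip_width: 0.0406
grasp_force: 15.0
```

```bash
python3 d.py .5148 -.1671 .072
```

```text
27.9 [ 0.5153 -0.1675  0.0858] [1.7993e+02 1.0000e-02 5.9970e+01] [ 53.  16. -43. 107.  13.  62. -25.] 0.0406
[ 0.1 -0.6 13.8] rows 1.0
```

>>> step_arm(moves=[{"dp": [0, 0, 6], "dr": [0, 0, 0], "fingers": 1}, {"dp": [0, 0, 4], "dr": [0, 0, 0], "fingers": 1}, {"dp": [0, 0, 2], "dr": [0, 0, 0], "fingers": 1}, {"dp": [0, 0, 1], "dr": [0, 0, 0], "fingers": 1}, {"dp": [0, 0, 1], "dr": [0, 0, 0], "fingers": 1}])

```text
time_s: 28.52
tool_pos: [0.5148, -0.1672, 0.0719]
tool_rot: [-180.0, 0.0, 60.0]
force: [-4.1, 1.6, 10.9]
grip_width: 0.0405
grasp_force: 15.0
```

>>> step_arm(moves=[{"dp": [0, 0, 0], "dr": [0, 0, 0], "fingers": 1}, {"dp": [0, 0, 0], "dr": [0, 0, 0], "fingers": 1}, {"dp": [0, 0, 0], "dr": [0, 0, 0], "fingers": 1}, {"dp": [0, 0, 0], "dr": [0, 0, 0], "fingers": 1}, {"dp": [0, 0, 0], "dr": [0, 0, 0], "fingers": 1}])

```text
time_s: 29.15
tool_pos: [0.5148, -0.1671, 0.0719]
tool_rot: [-180.0, 0.0, 60.0]
force: [-2.4, 0.3, 5.8]
grip_width: 0.0401
grasp_force: 15.0
```

>>> step_arm(moves=[{"dp": [0, 0, 0], "dr": [0, 0, 0], "fingers": 0.3}, {"dp": [0, 0, 0], "dr": [0, 0, 0], "fingers": 0}, {"dp": [0, 0, 0], "dr": [0, 0, 0], "fingers": 0}, {"dp": [0, 0, 0], "dr": [0, 0, 0], "fingers": 0}, {"dp": [0, 0, 0], "dr": [0, 0, 0], "fingers": 0}])

```text
time_s: 29.78
tool_pos: [0.5149, -0.1672, 0.071]
tool_rot: [180.0, 0.0, 60.0]
force: [-0.4, -0.4, -0.2]
grip_width: 0.0819
grasp_force: 0.0
```

>>> step_arm(moves=[{"dp": [0, 0, -20], "dr": [0, 0, 0], "fingers": 0}, {"dp": [0, 0, -45], "dr": [0, 0, 0], "fingers": 0}, {"dp": [0, 0, -55], "dr": [0, 0, 0], "fingers": 0}, {"dp": [0, 0, -50], "dr": [0, 0, 0], "fingers": 0}, {"dp": [0, 0, -20], "dr": [0, 0, 0], "fingers": 0}])

```text
time_s: 30.4
tool_pos: [0.5166, -0.167, 0.2662]
tool_rot: [179.6, -0.0, 60.0]
force: [-0.5, 0.4, -1.2]
grip_width: 0.0865
grasp_force: 0.0
```

```bash
python3 d.py .4545 .0595 .25 .4545 .0595 .114; python3 w.py w7 .5148,-.1671,.114
```

```text
30.4 [ 0.5166 -0.167   0.2662] [ 1.7961e+02 -2.0000e-02  6.0010e+01] [ 56.   7. -45.  94.   5.  81. -19.] 0.0865
[ 165.2 -167.1   15.1] rows 4.0
[ -0.   -0.9 136. ] rows 3.0
[ 0.51722996 -0.16734446  0.26755019]
.5148,-.1671,.114 [250.8 173.8] 0.321
```

View pics/w7.png

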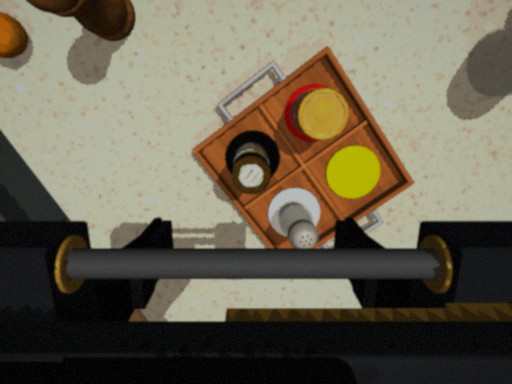

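Spice cap is seen at (251,174), exactly as predicted; all three stand. Next is the mill.

>>> step_arm(moves=[{"dp": [16, -16, 0], "dr": [0, 0, 0], "fingers": 0}, {"dp": [30, -30, 0], "dr": [0, 0, 0], "fingers": 0}, {"dp": [36, -36, 0], "dr": [0, 0, 0], "fingers": 0}, {"dp": [36, -36, 0], "dr": [0, 0, 0], "fingers": 0}, {"dp": [30, -30, 0], "dr": [0, 0, 0], "fingers": 0}])

```text
time_s: 31.08
tool_pos: [0.4584, 0.0386, 0.2594]
tool_rot: [-179.9, 0.1, 60.1]
force: [1.3, 0.0, 0.4]
grip_width: 0.0872
grasp_force: 0.0
```

>>> step_arm(moves=[{"dp": [18, -18, 0], "dr": [0, 0, 0], "fingers": 0}, {"dp": [0, 0, 10], "dr": [0, 0, 0], "fingers": 0}, {"dp": [0, 0, 10], "dr": [0, 0, 0], "fingers": 0}, {"dp": [0, 0, 0], "dr": [0, 0, 0], "fingers": 0}, {"dp": [0, 0, 0], "dr": [0, 0, 0], "fingers": 0}])

```text
time_s: 31.7
tool_pos: [0.4544, 0.0586, 0.2408]
tool_rot: [-179.9, -0.0, 59.9]
force: [-0.4, -0.1, 0.7]
grip_width: 0.0869
grasp_force: 0.0
```

```bash
python3 w.py w8 .4545,.0595,.16 .4545,.0595,.133; python3 d.py .4545 .0595 .114
```

```text
[0.45451377 0.05888868 0.24104841]
.4545,.0595,.16 [253.1 191.9] 0.252
.4545,.0595,.133 [253.1 183.3] 0.278
31.75 [0.4545 0.0589 0.241 ] [-1.7998e+02 -3.0000e-02  5.9900e+01] [ 49.  -7. -55. 106.  -6.  78. -35.] 0.0872
[  0.5  -0.3 127. ] rows 3.0
```

View pics/w8.png

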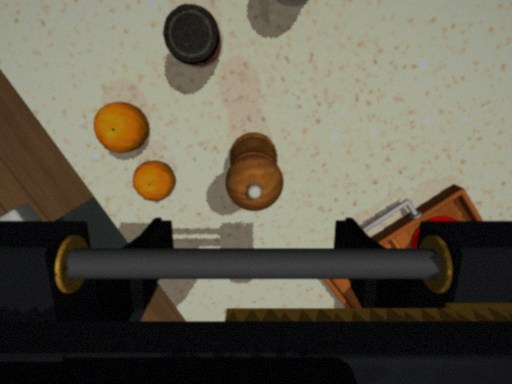

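The knob is at (255,192) and the head at (254,182), both matching the prediction. Descending to grip the head.

>>> step_arm(moves=[{"dp": [0, 0, 25], "dr": [0, 0, 0], "fingers": 0}, {"dp": [0, 0, 40], "dr": [0, 0, 0], "fingers": 0}, {"dp": [0, 0, 40], "dr": [0, 0, 0], "fingers": 0}, {"dp": [0, 0, 22], "dr": [0, 0, 0], "fingers": 0}, {"dp": [0, 0, 0], "dr": [0, 0, 0], "fingers": 0}])

```text
time_s: 32.38
tool_pos: [0.4531, 0.0594, 0.1129]
tool_rot: [-179.8, 0.0, 60.0]
force: [-0.1, 0.6, 0.2]
grip_width: 0.0868
grasp_force: 0.0
```

>>> step_arm(moves=[{"dp": [0, 0, 0], "dr": [0, 0, 0], "fingers": 1}, {"dp": [0, 0, 0], "dr": [0, 0, 0], "fingers": 1}, {"dp": [0, 0, 0], "dr": [0, 0, 0], "fingers": 1}, {"dp": [0, 0, 0], "dr": [0, 0, 0], "fingers": 1}, {"dp": [0, 0, 0], "dr": [0, 0, 0], "fingers": 1}], squeeze=20)

```text
time_s: 33.0
tool_pos: [0.4545, 0.0594, 0.1143]
tool_rot: [179.9, 0.0, 60.0]
force: [0.1, -0.3, 0.0]
grip_width: 0.0473
grasp_force: 20.0
```

>>> step_arm(moves=[{"dp": [0, 0, 0], "dr": [0, 0, 0], "fingers": 1}, {"dp": [0, 0, 0], "dr": [0, 0, 0], "fingers": 1}, {"dp": [0, 0, 0], "dr": [0, 0, 0], "fingers": 1}, {"dp": [0, 0, 0], "dr": [0, 0, 0], "fingers": 1}, {"dp": [0, 0, 0], "dr": [0, 0, 0], "fingers": 1}])

```text
time_s: 33.62
tool_pos: [0.4545, 0.0596, 0.1142]
tool_rot: [180.0, -0.0, 60.0]
force: [0.9, -1.0, 2.5]
grip_width: 0.0472
grasp_force: 20.0
```

>>> step_arm(moves=[{"dp": [0, 0, -8], "dr": [0, 0, 0], "fingers": 1}, {"dp": [0, 0, -22], "dr": [0, 0, 0], "fingers": 1}, {"dp": [0, 0, -30], "dr": [0, 0, 0], "fingers": 1}, {"dp": [0, 0, -20], "dr": [0, 0, 0], "fingers": 1}, {"dp": [-10, 16, -15], "dr": [0, 0, 0], "fingers": 1}])

```text
time_s: 34.25
tool_pos: [0.4628, 0.0436, 0.2099]
tool_rot: [180.0, 0.1, 60.1]
force: [0.3, 0.1, -2.1]
grip_width: 0.0476
grasp_force: 20.0
```

>>> step_arm(moves=[{"dp": [-20, 32, -25], "dr": [0, 0, 0], "fingers": 1}, {"dp": [-26, 42, -25], "dr": [0, 0, 0], "fingers": 1}, {"dp": [-26, 42, -15], "dr": [0, 0, 0], "fingers": 1}, {"dp": [-26, 42, 0], "dr": [0, 0, 0], "fingers": 1}, {"dp": [-26, 42, 0], "dr": [0, 0, 0], "fingers": 1}])

```text
time_s: 34.88
tool_pos: [0.5744, -0.1681, 0.2731]
tool_rot: [-179.9, 0.1, 59.9]
force: [-0.5, 0.1, -1.0]
grip_width: 0.0472
grasp_force: 20.0
```

>>> step_arm(moves=[{"dp": [-24, 38, 0], "dr": [0, 0, 0], "fingers": 1}, {"dp": [-18, 29, 0], "dr": [0, 0, 0], "fingers": 1}, {"dp": [-10, 15, 0], "dr": [0, 0, 0], "fingers": 1}, {"dp": [0, 0, 0], "dr": [0, 0, 0], "fingers": 1}, {"dp": [0, 0, 0], "dr": [0, 0, 0], "fingers": 1}])

```text
time_s: 35.5
tool_pos: [0.6187, -0.25, 0.2733]
tool_rot: [-179.9, -0.0, 60.0]
force: [0.3, 0.1, -1.7]
grip_width: 0.0472
grasp_force: 20.0
```

```bash
python3 d.py .6198 -.2509 .1232
```

```text
35.5 [ 0.6187 -0.25    0.2733] [-1.799e+02 -1.000e-02  6.001e+01] [ 51.  26. -45.  74.  18.  87. -22.] 0.0472
[ -0.3   1.6 150.1] rows 3.0
```

>>> step_arm(moves=[{"dp": [0, 1, 20], "dr": [0, 0, 0], "fingers": 1}, {"dp": [0, 0, 40], "dr": [0, 0, 0], "fingers": 1}, {"dp": [0, 0, 40], "dr": [0, 0, 0], "fingers": 1}, {"dp": [0, 0, 25], "dr": [0, 0, 0], "fingers": 1}, {"dp": [0, 0, 10], "dr": [0, 0, 0], "fingers": 1}])

```text
time_s: 36.12
tool_pos: [0.6183, -0.2502, 0.1363]
tool_rot: [-179.8, 0.1, 60.0]
force: [-0.2, 0.2, -0.7]
grip_width: 0.0469
grasp_force: 20.0
```

>>> step_arm(moves=[{"dp": [0, 0, 5], "dr": [0, 0, 0], "fingers": 1}, {"dp": [0, 0, 0], "dr": [0, 0, 0], "fingers": 1}, {"dp": [0, 0, 0], "dr": [0, 0, 0], "fingers": 1}, {"dp": [0, 0, 0], "dr": [0, 0, 0], "fingers": 1}, {"dp": [0, 0, 0], "dr": [0, 0, 0], "fingers": 1}])

```text
time_s: 36.75
tool_pos: [0.6202, -0.2512, 0.1344]
tool_rot: [180.0, 0.0, 60.0]
force: [0.3, 0.0, -1.4]
grip_width: 0.0472
grasp_force: 20.0
```

>>> step_arm(moves=[{"dp": [0, 0, 5], "dr": [0, 0, 0], "fingers": 1}, {"dp": [0, 0, 3], "dr": [0, 0, 0], "fingers": 1}, {"dp": [0, 0, 1.5], "dr": [0, 0, 0], "fingers": 1}, {"dp": [0, 0, 1], "dr": [0, 0, 0], "fingers": 1}, {"dp": [0, 0, 0.5], "dr": [0, 0, 0], "fingers": 1}])

```text
time_s: 37.38
tool_pos: [0.6201, -0.2511, 0.1233]
tool_rot: [180.0, 0.0, 60.0]
force: [-1.0, 0.3, 0.7]
grip_width: 0.0475
grasp_force: 20.0
```

>>> step_arm(moves=[{"dp": [0, 0, 0], "dr": [0, 0, 0], "fingers": 1}, {"dp": [0, 0, 0], "dr": [0, 0, 0], "fingers": 1}, {"dp": [0, 0, 0], "dr": [0, 0, 0], "fingers": 1}, {"dp": [0, 0, 0], "dr": [0, 0, 0], "fingers": 1}, {"dp": [0, 0, 0], "dr": [0, 0, 0], "fingers": 1}])

```text
time_s: 38.0
tool_pos: [0.6202, -0.2511, 0.1233]
tool_rot: [180.0, 0.0, 60.0]
force: [0.0, -0.2, 1.4]
grip_width: 0.047
grasp_force: 20.0
```

>>> step_arm(moves=[{"dp": [0, 0, 0], "dr": [0, 0, 0], "fingers": 0.3}, {"dp": [0, 0, 0], "dr": [0, 0, 0], "fingers": 0}, {"dp": [0, 0, 0], "dr": [0, 0, 0], "fingers": 0}, {"dp": [0, 0, 0], "dr": [0, 0, 0], "fingers": 0}, {"dp": [0, 0, 0], "dr": [0, 0, 0], "fingers": 0}])

```text
time_s: 38.62
tool_pos: [0.6201, -0.2511, 0.123]
tool_rot: [180.0, 0.0, 60.0]
force: [-0.2, -0.1, -1.1]
grip_width: 0.0849
grasp_force: 0.0
```

>>> step_arm(moves=[{"dp": [0, 0, -20], "dr": [0, 0, 0], "fingers": 0}, {"dp": [0, 0, -45], "dr": [0, 0, 0], "fingers": 0}, {"dp": [0, 0, -45], "dr": [0, 0, 0], "fingers": 0}, {"dp": [0, 0, -20], "dr": [0, 0, 0], "fingers": 0}, {"dp": [-20, -15, 0], "dr": [0, 0, 0], "fingers": 0}])

```text
time_s: 39.25
tool_pos: [0.5991, -0.2591, 0.2557]
tool_rot: [179.8, -0.1, 60.2]
force: [-0.6, -1.1, -0.4]
grip_width: 0.0873
grasp_force: 0.0
```

>>> step_arm(moves=[{"dp": [-40, -25, 0], "dr": [0, 0, 0], "fingers": 0}, {"dp": [-45, -25, 0], "dr": [0, 0, 0], "fingers": 0}, {"dp": [-45, -25, 0], "dr": [0, 0, 0], "fingers": 0}, {"dp": [-30, -10, 0], "dr": [0, 0, 0], "fingers": 0}, {"dp": [0, 0, 0], "dr": [0, 0, 0], "fingers": 0}])

```text
time_s: 39.88
tool_pos: [0.4405, -0.3597, 0.253]
tool_rot: [-180.0, 0.1, 59.6]
force: [0.7, 0.1, -0.8]
grip_width: 0.0871
grasp_force: 0.0
```

```bash
python3 - <<'E'
from cell import env
import cv2
a=env.read_camera("top")[150:250,125:385,::-1];b=env.read_camera("scene")[125:305,165:345,::-1]
cv2.imwrite("pics/topf.png",cv2.resize(cv2.convertScaleAbs(a,alpha=1.6),None,fx=3,fy=3,interpolation=cv2.INTER_CUBIC))
cv2.imwrite("pics/scenef.png",cv2.resize(b,None,fx=3.3,fy=3.3,interpolation=cv2.INTER_CUBIC))
E
```

```text
(no output)
```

View pics/topf.png

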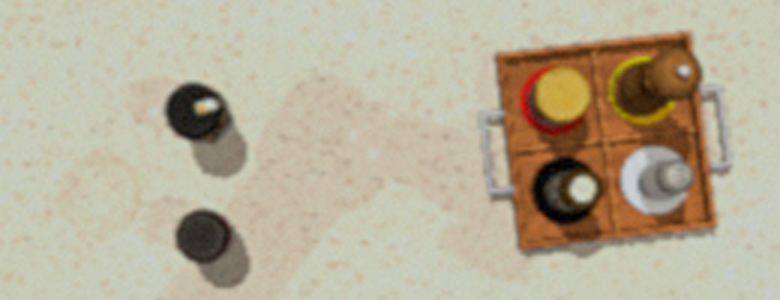

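View pics/scenef.png

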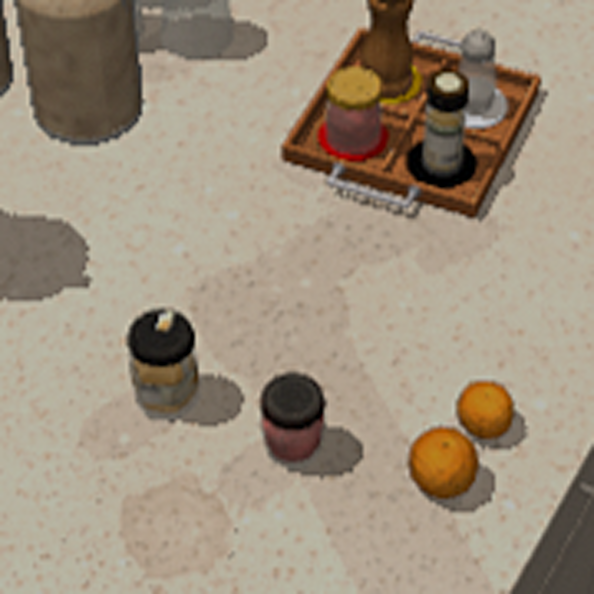

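Everything stands centred on its mat: mill knob at (683,71), jam lid (563,93), spice (581,187), shaker (678,177). Honey (194,110) and black jam (203,236) have not moved. I'll check the positions in numbers, then hand in.

```bash
python3 - <<'E'
from h import *
bad=0
for n,u,v,h,x,y in(("mill",683,71,.167,.6198,-.2509),("jam",563,93,.079,.6092,-.1565),("spice",581,187,.114,.5148,-.1671),("shaker",678,177,.097,.5254,-.2615)):
    p=back("top",(u+.5)/3-.5+125,(v+.5)/3-.5+150,h);e=np.hypot(p[0]-x,p[1]-y);print(n,p.round(4),e.round(4));bad|=e>.009
if not bad: print(env.sign_off())
E
```

```text
mill [ 0.6191 -0.2495  0.167 ] 0.0016
jam [ 0.6092 -0.1552  0.079 ] 0.0013
spice [ 0.5153 -0.1653  0.114 ] 0.0018
shaker [ 0.5255 -0.2625  0.097 ] 0.001
the job is handed in; nothing more can be done
None
```

I handed the job in at about 40 s: the jam, mill, shaker and spice jar stand upright on their own mats, each within about 2 mm of centre in the last top picture, and the two black-lidded jars were not moved.

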